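Put the green test stick back in its lipped cradle

TASK

Put the green metal-detector test stick away in its cradle on the worktop: tilt it, slip one end under the yellow lip, then lay it down level, so that it lies flat in the pocket between the two end walls and under the lip. Let go of it, and leave the red and the blue stick where they lie.

Things in the scene. Friction and masses are not known exactly. Their poses are not given: they have to be found in the camera images.
- green_centre (a point): Centre (half-way up) of the green stick: loose flat bar, 150 mm (y axis) x 22 (x) x 9 (z), 35 g, lying flat beside a red and a blue one in any order. Ends alike: either may go under the lip. Grip it mid-length across the 22 mm. Too long to drop in level: tilt it 15 to 20 degrees, low end some 20 mm under the lip, then swing the other end down. Home: centre at height 18.5 mm, mid-cradle.
- red_centre (a point): Centre of the red test stick, a bystander: same shape, size and axes.
- blue_centre (a point): Centre of the blue test stick, a bystander: same shape, size and axes.
- cradle: Dark steel cradle, fixed, 186 (y) x 64 (x) x 40 mm high. Origin: centre of its underside, on the worktop. Pocket 166 x 42 mm, floor (grey end pads) at height 14 mm; the middle 90 mm has no sides and a 6 mm floor: room for fingers. Yellow lip roofs y = 55 to 83 mm, underside at height 36, top 40 mm. Stop wall at y = -83 mm, top at height 29 mm. Cheeks by the lip 36 mm high, by the stop 24 mm.

How it is judged (in metres and radians):
At the end, for the whole second after the job is handed in: The green stick lies flat (either face up, centre within 4.5 mm of home height) in the pocket, one end under the lip: centre within 11 mm lengthwise and 14 mm sideways of the cradle's middle, along it within 10 degrees; released, at rest. Red and blue sticks within 30 mm of their starts (x of green_centre in the frame of cradle between -0.014 and 0.014 m and y of green_centre in the frame of cradle between -0.011 and 0.011 m and z of green_centre in the frame of cradle between 0.014 and 0.023 m and angle between the y axis of green_centre and the y axis of cradle, either way round below 0.175 rad and linear speed of green_stick below 0.02 m/s and distance of each of red_centre, blue_centre from where it was at the start of the episode below 0.03 m); the robot touches nothing.
It fails at once if the red stick is pushed away or picked up (distance of red_centre from where it was at the start of the episode above 0.03 m).
It fails at once if the blue stick is pushed away or picked up (distance of blue_centre from where it was at the start of the episode above 0.03 m).
It also fails if it takes over 34 s, if anything falls off the work surface, if the arm or the gripper's body presses on something with over 40 N, if the wrist force passes 120 N, or if a joint passes its speed limit or range.

ROBOT

A 6-joint arm with a two-finger parallel gripper is mounted at the origin on a cart in front of the work surface, level with it; the furniture and walls round the work are solid. World frame = base frame: x ahead of the robot, y to its left, z up, the work surface at z = 0. Lengths are in m, angles in degrees, forces in N, time in s.
With the tool pointing down it reaches from about 0.375 to 0.9 m from the base axis. Payload 3.1 kg.
Tool frame: the origin (TCP) lies at the very end of the fingers, on their centre line; the grasp point (between the pads) lies 19 mm behind it; z points along the fingers, y is the line along which they close (so a half turn about z gives the same grasp; the last joint's range is limited). The gripper opens to 87 mm and grips with 3 to 60 N. Pads are 19 mm wide; open, the fingers measure 117 mm over their backs; the gripper's body (75 mm by 190 mm) begins 51 mm behind the grasp point.
Start: joints at [-73.596, 30.224, 82.088, -0, 67.689, -10.227], TCP at [0.28, -0.559, 0.223] pointing down, gripper open.
Joint ranges: [-176.69, 176.69], [-43.24, 126.21], [12.49, 139.97], [-82, 262], [0, 151.66], [-163.58, 163.58]. Speed limits (degrees/s): [159.86, 159.86, 180, 180, 180, 180].

INTERFACE

Orientations are given as a 3x3 rotation matrix whose columns are the frame's x, y, z axes.
In Python, from rig import bot, imaging gives the robot as it stands.
- The arm moves only by the tool drive_tool, never from a script. Its argument "deltas" is text: rows parted by semicolons, each of 5 numbers parted by spaces: the finger opening in mm, from 0 to 87, then the shift along the world's x, y, z in mm, then the turn about the world's z in rad. In form: jaw dx dy dz twist; .... A call has 1 to 12 rows; each row is the pose to reach, as a shift and turn from the pose commanded when the call began; what a row does not reach only later rows make up. A row lasts 1/10 s, in which the tool goes at most 50 mm and 8.59 degrees, less where a joint would pass 70% of its speed; a pose out of reach is approached as far as the arm can. A call with a gripper value outside its range is refused whole. The fingers move at their own pace and stop on an object; the grip force is fixed at half the most. Time passes only in rows, so rows that repeat a pose let the fingers close. It gives the time, the measured TCP pose, the force, the opening and the grip force at its end, in the units of the state.
- bot.read_state(): the state, without advancing time (a new reading comes with each control period).
- imaging.capture(name): name is "scene" or "top"; returns the picture (400x640x3 uint8, red, green, blue); there is no depth.
- imaging.camera_model(name): a dict with "fx", "fy", "cx", "cy" (pixels), "dist" ([k1, k2, p1, p2, k3] as OpenCV has them; the pictures are not rectified), "T" (4x4, takes a point from camera to world coordinates). Camera axes: x right, y down, z forward; pixel columns grow to the right and rows downward; lengths in m; the calibration is good to about 2 mm. A picture is of the moment at which its call begins. camera_model takes no time and is no camera call.
- bot.hand_in(): hands the job in; it is judged then, once.
The state is a dict: "time_s": time; "joint_positions": joint angles; "qvel": joint speeds; "tau": joint torques, N m; "position": TCP position; "tcp_rot": TCP orientation; "force": force on the tool from outside, world axes, zero at the start; "moment": the same for the moment, N m; "opening": opening from 0.0 (shut) to 1.0 (fully open); "grasp_force": force on a finger pad.
Only numpy, scipy, OpenCV 4.12 (cv2) and the standard library are available. Lean on these libraries where they do the work, as an engineer would, in place of code of your own. Each camera call takes 0.05 s, during which the arm holds its last target. There are 200 camera calls.

## Working session

There is one attempt and no reset: what is moved stays moved. The work goes in short steps, Python scripts to look and compute and a tool call to move; the robot and the scene stay as the last step left them, time stands still between calls to the robot, and variables do not carry over. Pictures are saved under pics/ and viewed, at most 13 in all, crops included, and the job is handed in when it is done.

Besides the shell and the picture viewer there is one more tool, called after "Call:" as a command line: name --argument value ..., lists and objects as JSON in quotes. drive_tool: Moves the arm, as the interface text tells. Its arguments: {"type":"object","properties":{"deltas":{"type":"string"}},"required":["deltas"]}

```bash
ls; mkdir -p pics; python3 - <<'E'
from rig import bot, imaging
import cv2
for n in("scene","top"):
    cv2.imwrite(f"pics/{n}0.png",imaging.capture(n)[:,:,::-1]); print(n,imaging.camera_model(n))
s=bot.read_state();print(s["time_s"],s["position"],s["tcp_rot"],s["opening"])
E
```

```text
pics
scene {'fx': 441.58617690050335, 'fy': 441.58617690050335, 'cx': 312.17445740439973, 'cy': 203.12624248712146, 'dist': array([-0.0617891,  0.       ,  0.       ,  0.       ,  0.       ]), 'T': array([[-0.86898382, -0.21810996,  0.44417921,  0.10653095],
       [-0.49434196,  0.42291721, -0.75945182,  0.56799072],
       [-0.02220702, -0.87952776, -0.47532912,  0.47252869],
       [ 0.        ,  0.        ,  0.        ,  1.        ]])}
top {'fx': 393.7388058807426, 'fy': 393.7388058807426, 'cx': 313.36330275727505, 'cy': 202.5981329306861, 'dist': array([-0.00518737,  0.        ,  0.        ,  0.        ,  0.        ]), 'T': array([[ 0.01038483, -0.99731729,  0.07245944,  0.46887704],
       [-0.99981393, -0.00917812,  0.01696664, -0.11464853],
       [-0.01625608, -0.07262215, -0.99722704,  0.89258654],
       [ 0.        ,  0.        ,  0.        ,  1.        ]])}
0.1 [ 0.27999187 -0.55802954  0.22166053] [[ 8.93907226e-01  4.48251647e-01 -5.76268268e-04]
 [ 4.48251902e-01 -8.93905329e-01  1.86938476e-03]
 [ 3.22825524e-04 -1.92936989e-03 -9.99998087e-01]] 0.9997939423332706
```

View pics/scene0.png

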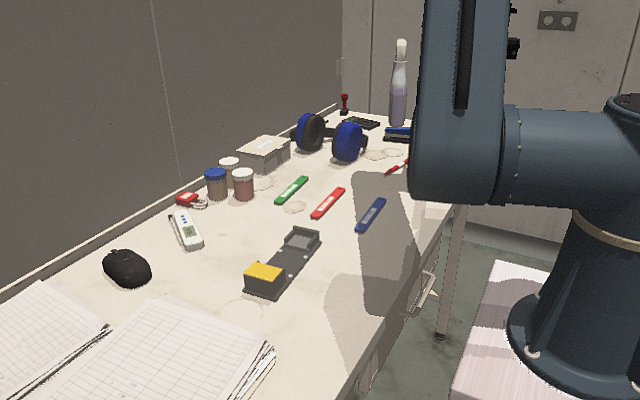

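View pics/top0.png

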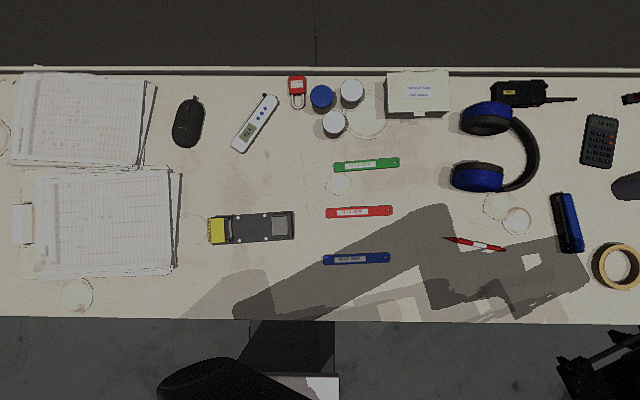

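The top view shows the green stick at about (366,164), red at (359,212) and blue at (356,258). The cradle is at about (251,228) with its yellow lip on the left, towards +y. I'll measure these next.

```bash
cat > h.py <<'E'
import numpy as np, cv2
from rig import bot, imaging
def cast(n,uv,z):
    m=imaging.camera_model(n);K=np.array([[m["fx"],0,m["cx"]],[0,m["fy"],m["cy"]],[0,0,1]])
    p=cv2.undistortPoints(np.float64(uv).reshape(-1,1,2),K,m["dist"])[:,0]
    d=np.c_[p,np.ones(len(p))]@m["T"][:3,:3].T;o=m["T"][:3,3]
    return o+d*((z-o[2])/d[:,2])[:,None]
def blob(im,lo,hi,box):
    h=cv2.cvtColor(im,cv2.COLOR_RGB2HSV);m=cv2.inRange(h,lo,hi);k=np.zeros_like(m);x0,y0,x1,y1=box;k[y0:y1,x0:x1]=m[y0:y1,x0:x1]
    k=cv2.morphologyEx(k,cv2.MORPH_CLOSE,np.ones((9,9)))
    c=max(cv2.findContours(k,cv2.RETR_EXTERNAL,cv2.CHAIN_APPROX_NONE)[0],key=cv2.contourArea)
    return c[:,0].astype(float)
def rect(n,c,z):
    p=cast(n,c,z)[:,:2].astype(np.float32);r=cv2.minAreaRect(p*1000);b=cv2.boxPoints(r);e=sorted([b[1]-b[0],b[2]-b[1]],key=np.linalg.norm)
    l=e[1]*np.sign(e[1][1]);return np.round(r[0],1),np.round([np.linalg.norm(e[1]),np.linalg.norm(e[0])],1),round(float(np.degrees(np.arctan2(-l[0],l[1]))),2)
E
python3 - <<'E'
from h import *
im=imaging.capture("top")
for n,lo,hi,b in[("green",(45,90,40),(85,255,255),(325,150,410,178)),("red",(170,90,60),(180,255,255),(315,200,400,222)),("blue",(105,90,40),(130,255,255),(315,248,395,270))]:
    print(n,*rect("top",blob(im,lo,hi,b),.009))
y=blob(im,(20,120,120),(35,255,255),(200,210,235,250));print("lip",*rect("top",y,.04))
cv2.imwrite("pics/c1.png",cv2.resize(im[200:256,196:306,::-1],None,fx=7,fy=7,interpolation=cv2.INTER_CUBIC))
im=imaging.capture("scene")
print("g scene",*rect("scene",blob(im,(45,90,40),(85,255,255),(260,165,320,210)),.009))
cv2.imwrite("pics/c2.png",cv2.resize(im[220:304,238:328,::-1],None,fx=7,fy=7,interpolation=cv2.INTER_CUBIC))
E
```

```text
green [ 620.8 -218.6] [148.1  21.9] 5.69
red [ 512.2 -189.8] [18.1  8.9] 83.09
blue [ 409.5 -195.7] [147.4  21.1] 3.37
lip [469.3 111.5] [52.5 35.1] -85.43
g scene [ 618.7 -216. ] [146.7  20.5] 5.86
```

View pics/c1.png

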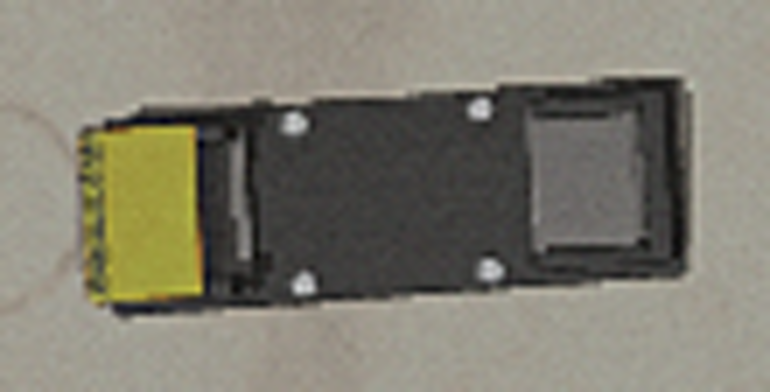

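View pics/c2.png

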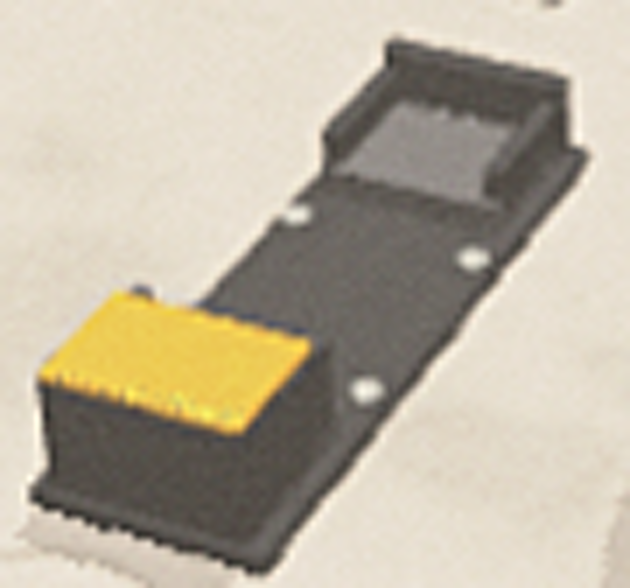

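The crops show the yellow lip at the +y end, the grey stop-end pad, and four white bolts at the corners of the open middle section. In the 7x top crop the bolts are at (293,123), (480,108), (303,285) and (490,270), so I'll use them for the cradle pose.

```bash
python3 - <<'E'
from h import *
u=lambda p,o:(np.array(p,float)+.5)/7-.5+o
b=cast("top",u([(293,123),(480,108),(303,285),(490,270)],(196,200)),.007)*1000
print("bolts",b.round(1),b.mean(0))
print("scene",(cast("scene",u([(297,214),(474,259),(368,391)],(238,220)),.007)*1000).round(1))
d=(b[0]+b[2]-b[1]-b[3])[:2];d/=np.linalg.norm(d);print("ang",np.degrees(np.arctan2(-d[0],d[1])))
c=b.mean(0)[:2]
R=np.c_[[d[1],-d[0]],d]
f=lambda n,p,o,z:((cast(n,u(p,o),z)[:,:2]*1000-c)@R).round(1)
print("lip edge y~55,z40",f("top",[(197,127),(202,299)],(196,200),.04))
print("stop pad corners z14",f("top",[(530,113),(635,113),(540,250),(640,245)],(196,200),.014))
print("stop wall outer top z29",f("top",[(683,80),(685,272)],(196,200),.029))
print("scene lip top",f("scene",[(125,292),(313,342),(238,433),(40,380)],(238,220),.04))
im=imaging.capture("top")
h=cv2.cvtColor(im,cv2.COLOR_RGB2HSV);
m=cv2.inRange(h,(0,140,80),(8,255,255))|cv2.inRange(h,(172,140,80),(180,255,255));k=np.zeros_like(m);k[203:220,315:400]=m[203:220,315:400]
p=cv2.findNonZero(k)[:,0];print("red",*rect("top",p,.009))
E
```

```text
bolts [[498.7  71.5   7. ]
 [504.2  11.1   7. ]
 [446.8  67.    7. ]
 [452.2   6.9   7. ]] [475.47253423  39.12320344   7.        ]
scene [[503.9  11.5   7. ]
 [451.8   7.2   7. ]
 [446.6  67.2   7. ]]
ang 5.160425168546779
lip edge y~55,z40 [[ 25.5  53.2]
 [-27.7  55. ]]
stop pad corners z14 [[ 22.8 -47.3]
 [ 20.1 -80.7]
 [-21.  -47.3]
 [-21.9 -79.2]]
stop wall outer top z29 [[ 28.6 -97.8]
 [-31.4 -93.9]]
scene lip top [[ 23.8  56.6]
 [-26.9  56.6]
 [-27.2  92.9]
 [ 24.1  93.9]]
red [ 514.3 -201.1] [146.4  21.4] 3.41
```

Call:
drive_tool --deltas "40 40 40 0 0.14; 40 80 80 0 0.28; 40 120 120 0 0.42; 40 160 160 0 0.56; 40 200 200 0 0.7; 40 240 240 0 0.84; 40 280 280 0 0.98; 40 310 310 -30 1.1; 40 340 341 -70 1.206; 40 340 341 -110 1.206; 40 340 341 -130 1.206; 40 340 341 -130 1.206"

```text
time_s: 1.45
position: [0.6165, -0.2129, 0.0847]
tcp_rot: [[-0.103, 0.995, -0.013], [0.995, 0.103, 0.008], [0.009, -0.012, -1.0]]
force: [-0.8, 0.4, -0.6]
opening: 0.461
grasp_force: 0.0
```

Call:
drive_tool --deltas "40 0 0 0 0; 40 0 0 0 0; 40 0 0 0 0"

```text
time_s: 1.75
position: [0.6214, -0.2196, 0.0957]
tcp_rot: [[-0.098, 0.995, 0.005], [0.995, 0.098, -0.003], [-0.003, 0.004, -1.0]]
force: [-0.4, -0.7, 0.3]
opening: 0.46
grasp_force: 0.0
```

Call:
drive_tool --deltas "40 0 0.5 -25 0; 40 0 0.5 -50 0; 40 0 0.5 -70 0; 40 0 0.5 -80 0; 40 0 0.5 -85 0; 40 0 0.5 -88 0; 40 0 0.5 -90 0; 40 0 0.5 -90 0; 40 0 0.5 -90 0; 40 0 0.5 -90 0"

```text
time_s: 2.75
position: [0.6205, -0.2172, 0.0031]
tcp_rot: [[-0.1, 0.995, 0.001], [0.995, 0.1, -0.0], [-0.0, 0.001, -1.0]]
force: [-0.0, -0.5, -0.2]
opening: 0.459
grasp_force: 0.0
```

```bash
python3 - <<'E'
from h import *
s=bot.read_state();print(s["time_s"],s["position"],s["force"])
im=imaging.capture("scene");cv2.imwrite("pics/c3.png",cv2.resize(im[130:260,220:400,::-1],None,fx=4,fy=4,interpolation=cv2.INTER_CUBIC))
E
```

```text
2.75 [ 0.62048343 -0.21724766  0.00306002] [-0.04603851 -0.4594152  -0.19260315]
```

View pics/c3.png

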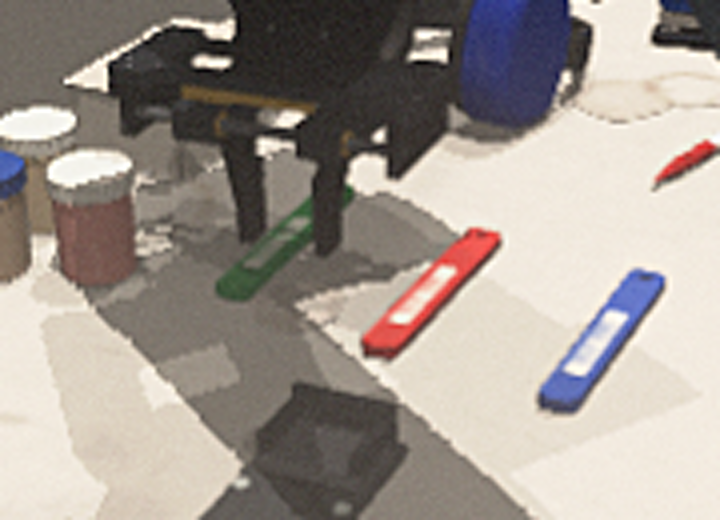

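The fingers straddle the green stick at mid-length (crop about (285,240)), and the red and blue sticks are untouched. I'll lower slightly, grip and lift.

Call:
drive_tool --deltas "40 0 0 -1.5 0; 15 0 0 -1.5 0; 15 0 0 -1.5 0; 15 0 0 -1.5 0; 15 0 0 -1.5 0; 15 0 0 -1.5 0; 15 0 0 -1.5 0; 15 0 0 15 0; 15 0 0 40 0; 15 0 0 70 0; 15 0 0 97 0; 15 0 0 97 0"

```text
time_s: 4.0
position: [0.6233, -0.2187, 0.1052]
tcp_rot: [[-0.1, 0.995, 0.009], [0.995, 0.1, -0.005], [-0.006, 0.008, -1.0]]
force: [0.1, -0.0, 0.5]
opening: 0.245
grasp_force: 30.0
```

Call:
drive_tool --deltas "15 -8 15 20 0; 15 -16 45 20 -0.14; 15 -24 80 20 -0.28; 15 -32 115 20 -0.42; 15 -40 150 20 -0.56; 15 -48 185 20 -0.7; 15 -56 220 20 -0.84; 15 -63 255 20 -0.98; 15 -69 285 20 -1.12; 15 -75 310 20 -1.27; 15 -79 328 20 -1.42; 15 -81.5 337 20 -1.54"

```text
time_s: 5.2
position: [0.5374, 0.1216, 0.1193]
tcp_rot: [[0.992, 0.127, -0.001], [0.127, -0.992, 0.0], [-0.001, -0.0, -1.0]]
force: [0.3, -0.2, -0.9]
opening: 0.246
grasp_force: 30.0
```

Call:
drive_tool --deltas "15 0 0 0 -0.04; 15 0 0 -15 -0.04; 15 0 0 -30 -0.04; 15 0 0 -45 -0.04; 15 0 0 -55 -0.04; 15 0 0 -60 -0.04; 15 0 0 -60 -0.04; 15 0 0 -60 -0.04; 15 0 0 -60 -0.04"

```text
time_s: 6.1
position: [0.5392, 0.1198, 0.0602]
tcp_rot: [[0.996, 0.091, 0.001], [0.091, -0.996, 0.0], [0.001, 0.0, -1.0]]
force: [-0.3, 0.3, -0.7]
opening: 0.244
grasp_force: 30.0
```

```bash
python3 - <<'E'
from h import *
s=bot.read_state();print(s["time_s"],s["position"],s["force"],s["joint_positions"])
im=imaging.capture("scene");cv2.imwrite("pics/c4.png",cv2.resize(im[170:320,180:360,::-1],None,fx=4,fy=4,interpolation=cv2.INTER_CUBIC))
E
```

```text
6.1 [0.53917576 0.11983715 0.06015971] [-0.33858073  0.29655026 -0.72302662] [ 9.37517875e-01  3.85031654e+01  9.99182981e+01 -2.56861607e-04
  4.15030735e+01  8.57362222e+01]
```

View pics/c4.png

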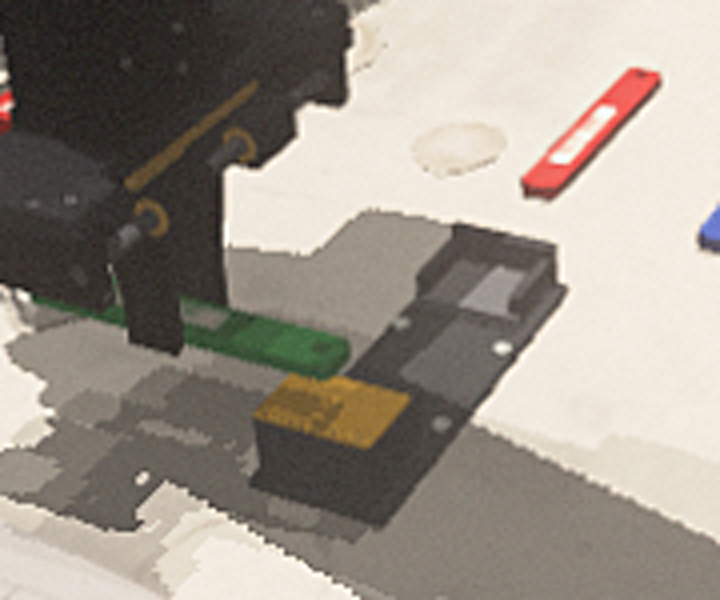

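The stick is held level, with its near end (crop about (320,360)) above the yellow lip. I'll press it down to tilt it.

Call:
drive_tool --deltas "15 0 0 -8 0; 15 0 0 -15 0; 15 0 0 -18 0; 15 0 0 -20 0; 15 0 0 -22 0; 15 0 0 -24 0; 15 0 0 -24 0"

```text
time_s: 6.85
position: [0.5386, 0.1198, 0.0359]
tcp_rot: [[0.996, 0.091, -0.0], [0.091, -0.996, -0.0], [-0.0, -0.0, -1.0]]
force: [-0.4, 0.5, 4.6]
opening: 0.244
grasp_force: 30.0
```

Call:
drive_tool --deltas "15 0 0 -2 0; 15 0 0 -4 0; 15 0 0 -6 0; 15 0 0 -7.5 0; 15 0 0 -9 0; 15 0 0 -9 0; 15 0 0 0 0; 15 0 0 15 0; 15 0 0 30 0; 15 0 0 45 0; 15 0 0 45 0; 15 0 0 45 0"

```text
time_s: 8.05
position: [0.5388, 0.1199, 0.0808]
tcp_rot: [[0.996, 0.091, 0.001], [0.091, -0.996, 0.0], [0.001, 0.0, -1.0]]
force: [-1.2, 0.2, -0.4]
opening: 0.248
grasp_force: 30.0
```

```bash
python3 - <<'E'
from h import *
s=bot.read_state();print(s["time_s"],s["position"],s["force"])
im=imaging.capture("scene");cv2.imwrite("pics/c5.png",cv2.resize(im[170:320,180:360,::-1],None,fx=4,fy=4,interpolation=cv2.INTER_CUBIC))
E
```

```text
8.05 [0.53883731 0.11985709 0.08078783] [-1.17903563  0.20809755 -0.40150141]
```

View pics/c5.png

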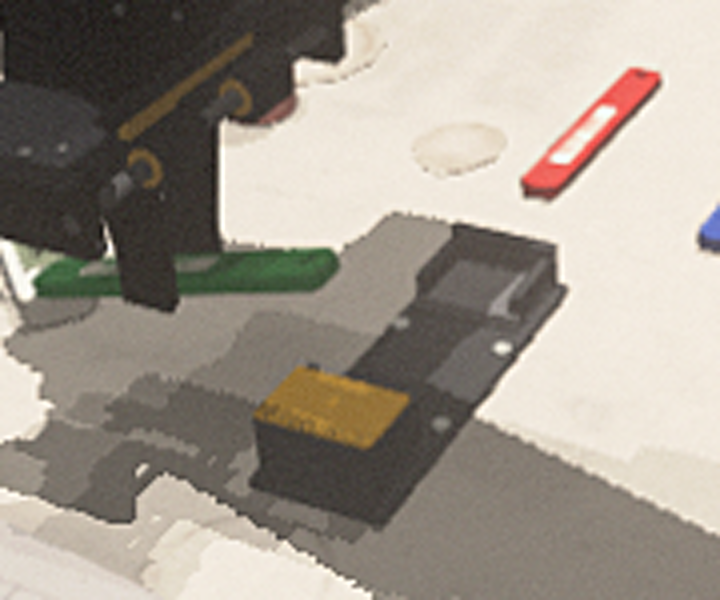

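The stick is tilted with its low end facing away from the lip, about 17° by geometry. Next I'll turn it back in line with the cradle and move above the pre-insertion point.

Call:
drive_tool --deltas "15 0 -5 10 0.1; 15 -6 -15 15 0.24; 15 -12 -25 15 0.38; 15 -18 -36 15 0.52; 15 -25 -48 15 0.66; 15 -32 -60 15 0.8; 15 -40 -72 15 0.94; 15 -47 -84 15 1.08; 15 -53 -95 15 1.22; 15 -58 -103 15 1.36; 15 -61 -107 15 1.5; 15 -61 -107 10 1.57"

```text
time_s: 9.3
position: [0.4769, 0.0123, 0.09]
tcp_rot: [[-0.093, 0.996, -0.001], [0.996, 0.093, 0.0], [0.0, -0.001, -1.0]]
force: [0.3, 0.5, 0.2]
opening: 0.246
grasp_force: 30.0
```

Call:
drive_tool --deltas "15 0 0 0 0; 15 0 0 0 0; 15 0 0 0 0"

```text
time_s: 9.6
position: [0.4776, 0.013, 0.0903]
tcp_rot: [[-0.089, 0.996, -0.001], [0.996, 0.089, 0.0], [0.0, -0.0, -1.0]]
force: [-0.5, 0.4, -0.8]
opening: 0.244
grasp_force: 30.0
```

```bash
python3 - <<'E'
from h import *
s=bot.read_state();print(s["time_s"],s["position"],s["force"])
im=imaging.capture("scene");cv2.imwrite("pics/c6.png",cv2.resize(im[160:310,200:380,::-1],None,fx=4,fy=4,interpolation=cv2.INTER_CUBIC))
m=imaging.camera_model("scene");K=np.array([[m["fx"],0,m["cx"]],[0,m["fy"],m["cy"]],[0,0,1]]);Ti=np.linalg.inv(m["T"])
# where the stick's low end top edge should be for tilts 10..20
for t in(10,14,17,20):
    a=np.radians(t);d=np.array([-.09,.996]);P=[]
    for k in(75,-75):
        c=np.array([*(s["position"][:2]+d*k/1000*np.cos(a)),s["position"][2]+.003-k/1000*np.sin(a)]);P.append(c)
    q=cv2.projectPoints(np.array(P),cv2.Rodrigues(Ti[:3,:3])[0],Ti[:3,3],K,m["dist"])[0][:,0]
    print(t,((q-[200,160])*4).round())
E
```

```text
9.6 [0.47759626 0.01297691 0.0903095 ] [-0.4646012   0.41907741 -0.78238155]
10 [[276. 325.]
 [429. 116.]]
14 [[278. 335.]
 [427. 107.]]
17 [[280. 341.]
 [426. 101.]]
20 [[282. 347.]
 [425.  95.]]
```

View pics/c6.png

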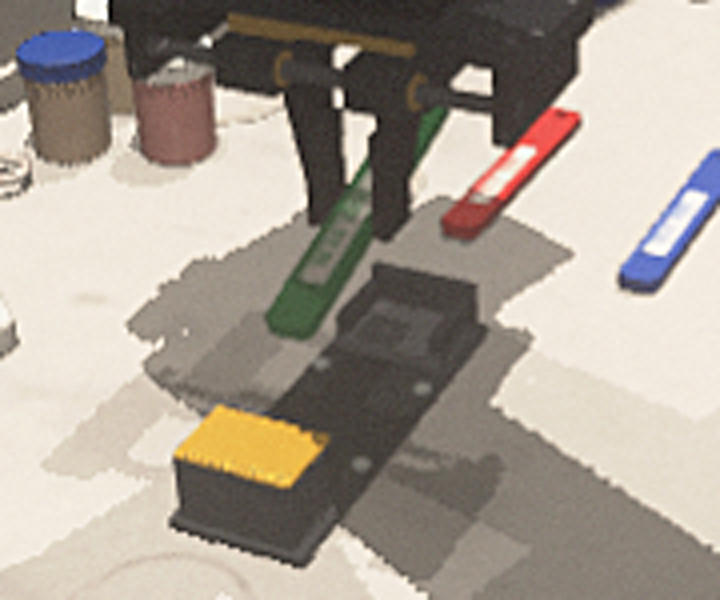

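The low end shows at about (295,325) in the crop and lies over the open middle of the cradle. The tilt looks slightly under 17°, so I'll measure it with both views.

```bash
python3 - <<'E'
from h import *
d=np.array([-.09,.996]);R=np.c_[[.996,.09],d];c=np.array([475.5,39.5])
for n,box in(("top",(215,190,300,270)),("scene",(255,180,320,250))):
    im=imaging.capture(n);h=cv2.cvtColor(im,cv2.COLOR_RGB2HSV);m=cv2.inRange(h,(45,80,25),(85,255,255));k=np.zeros_like(m);x0,y0,x1,y1=box;k[y0:y1,x0:x1]=m[y0:y1,x0:x1]
    p=cv2.findNonZero(k)[:,0].astype(float)
    for z in(.06,.07,.08,.09,.11):
        q=(cast(n,p,z)[:,:2]*1000-c)@R
        i=q[:,1]>q[:,1].max()-5;j=q[:,1]<q[:,1].min()+5
        print(n,z,len(p),"ymax",q[:,1].max().round(1),"x",q[i,0].min().round(1),q[i,0].max().round(1),"ymin",q[:,1].min().round(1),"x",q[j,0].min().round(1),q[j,0].max().round(1))
    if n=="top":
        cv2.imwrite("pics/c7.png",cv2.resize(im[190:270,200:310,::-1],None,fx=7,fy=7,interpolation=cv2.INTER_CUBIC))
E
```

```text
top 0.06 245 ymax -32.4 x -23.0 -23.0 ymin -97.7 x -8.9 10.2
top 0.07 245 ymax -33.9 x -22.9 -22.9 ymin -98.4 x -11.0 9.8
top 0.08 245 ymax -35.3 x -22.9 -22.9 ymin -99.1 x -11.1 9.5
top 0.09 245 ymax -36.8 x -22.9 -22.9 ymin -99.7 x -11.2 9.1
top 0.11 245 ymax -39.7 x -22.8 -22.8 ymin -101.1 x -11.4 8.4
scene 0.06 111 ymax 21.2 x 2.7 21.4 ymin -195.0 x 36.6 42.5
scene 0.07 111 ymax 34.3 x -5.1 13.1 ymin -176.7 x 28.0 33.7
scene 0.08 111 ymax 47.3 x -13.0 4.9 ymin -158.4 x 19.3 24.9
scene 0.09 111 ymax 60.4 x -20.8 -3.4 ymin -140.1 x 10.7 16.1
scene 0.11 111 ymax 86.5 x -36.4 -20.0 ymin -103.5 x -6.6 -1.4
```

View pics/c7.png

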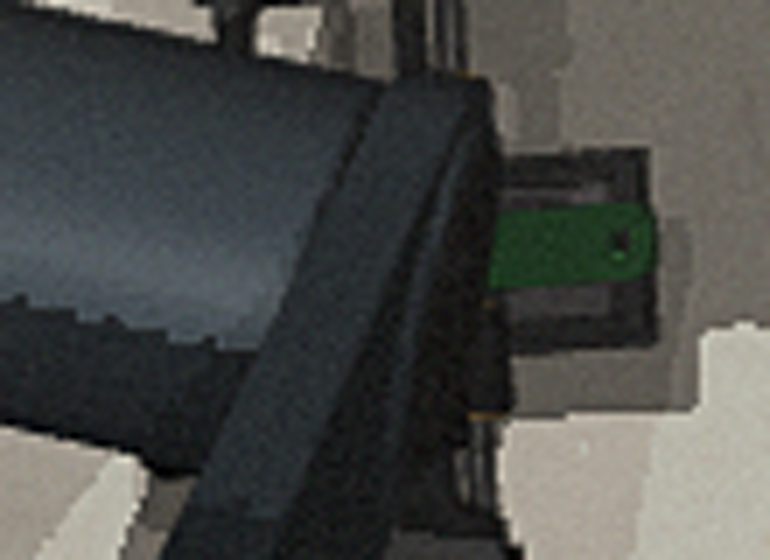

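The high end lies centred across the pocket (x about -1 mm) with its edge at y about -101. The tilt is about 11–14°, which is enough to clear both the stop wall and the lip. I'll lower it in front of the lip, then slide it in.

Call:
drive_tool --deltas "15 0 0 -15 0; 15 0 0 -30 0; 15 0 0 -42 0; 15 0 0 -50 0; 15 0 0 -54 0; 15 0 0 -54 0; 15 0 0 -54 0; 15 0 0 -54 0"

```text
time_s: 10.55
position: [0.478, 0.0128, 0.037]
tcp_rot: [[-0.09, 0.996, 0.001], [0.996, 0.09, -0.0], [-0.0, 0.001, -1.0]]
force: [-0.3, 0.9, -0.2]
opening: 0.248
grasp_force: 30.0
```

Call:
drive_tool --deltas "15 -0.4 4 0 0; 15 -0.7 8 0 0; 15 -1.1 12 0 0; 15 -1.4 16 0 0; 15 -1.8 20 -0.5 0; 15 -2.1 24 -1 0; 15 -2.4 27 -1.5 0; 15 -2.7 30 -2 0; 15 -2.7 30 -2 0; 15 -2.7 30 -2 0"

```text
time_s: 11.55
position: [0.475, 0.0429, 0.0345]
tcp_rot: [[-0.09, 0.996, -0.0], [0.996, 0.09, -0.0], [-0.0, -0.0, -1.0]]
force: [-0.5, -0.9, -0.1]
opening: 0.249
grasp_force: 30.0
```

```bash
python3 - <<'E'
from h import *
s=bot.read_state();print(s["time_s"],s["position"],s["force"])
im=imaging.capture("scene");cv2.imwrite("pics/c8.png",cv2.resize(im[160:310,200:380,::-1],None,fx=4,fy=4,interpolation=cv2.INTER_CUBIC))
E
```

```text
11.55 [0.47497885 0.04288029 0.03451023] [-0.46193508 -0.89662937 -0.10694619]
```

View pics/c8.png

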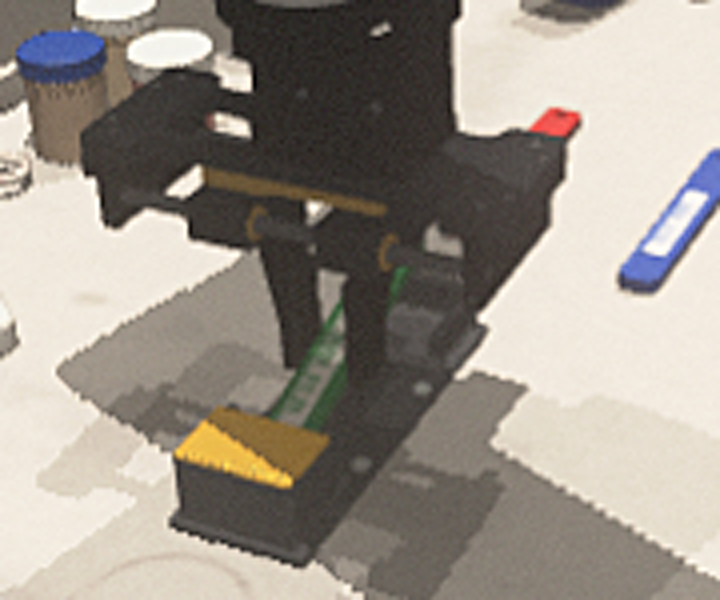

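The stick's low end is now under the lip, with no contact force. I'll swing the other end down.

Call:
drive_tool --deltas "15 0 0 -4 0; 15 0 0 -7 0; 15 0 0 -9 0; 15 0 0 -11 0; 15 0 0 -13 0; 15 0 0 -15 0; 15 0 0 -16.5 0; 15 0 0 -18 0; 15 0 0 -18 0"

```text
time_s: 12.5
position: [0.475, 0.0429, 0.0164]
tcp_rot: [[-0.09, 0.996, 0.0], [0.996, 0.09, 0.0], [0.0, 0.0, -1.0]]
force: [0.9, -1.7, 2.8]
opening: 0.243
grasp_force: 30.0
```

Call:
drive_tool --deltas "15 0 0 -1 0; 15 0 0 -2 0; 15 0 0 -2 0; 40 0 0 -2 0; 40 0 0 -2 0; 40 0 0 -2 0; 40 0 0 10 0; 40 0 0 30 0; 40 0 0 60 0; 40 0 0 100 0; 40 0 -40 130 0; 40 0 -80 140 0"

```text
time_s: 13.7
position: [0.4765, -0.0374, 0.1604]
tcp_rot: [[-0.094, 0.996, 0.006], [0.996, 0.094, -0.002], [-0.002, 0.006, -1.0]]
force: [1.8, -1.2, -0.8]
opening: 0.461
grasp_force: 0.0
```

Call:
drive_tool --deltas "40 40 -50 0 0; 40 50 -100 0 0; 40 50 -150 0 0; 40 50 -190 0 0; 40 50 -190 0 0; 40 50 -190 0 0"

```text
time_s: 14.3
position: [0.5244, -0.2282, 0.1569]
tcp_rot: [[-0.087, 0.996, -0.0], [0.996, 0.087, 0.001], [0.001, -0.0, -1.0]]
force: [-0.4, 0.9, -1.0]
opening: 0.457
grasp_force: 0.0
```

```bash
python3 - <<'E'
from h import *
s=bot.read_state();print(s["time_s"],s["position"],s["force"])
im=imaging.capture("scene");t=imaging.capture("top")
a=cv2.resize(im[200:310,220:340],None,fx=4,fy=4,interpolation=cv2.INTER_CUBIC);b=cv2.resize(t[190:270,190:310],(480*1,320),interpolation=cv2.INTER_CUBIC)
b=cv2.copyMakeBorder(b,0,120,0,0,cv2.BORDER_CONSTANT)[:, :320]
cv2.imwrite("pics/c9.png",np.hstack([a,b])[:,:,::-1])
d=np.array([-.09,.996]);R=np.c_[[.996,.09],d];c=np.array([475.5,39.5])
h=cv2.cvtColor(t,cv2.COLOR_RGB2HSV);m=cv2.inRange(h,(45,80,25),(85,255,255));k=np.zeros_like(m);k[200:260,205:300]=m[200:260,205:300]
q=(cast("top",cv2.findNonZero(k)[:,0],.023)[:,:2]*1000-c)@R;print("x",q[:,0].min(),q[:,0].max(),"y",q[:,1].min(),q[:,1].max())
E
```

```text
14.3 [ 0.52440445 -0.22815585  0.15688236] [-0.42250511  0.9074631  -0.97896052]
x -12.263186269920098 9.499962444675631 y -74.964870378597 56.388907516553
```

View pics/c9.png

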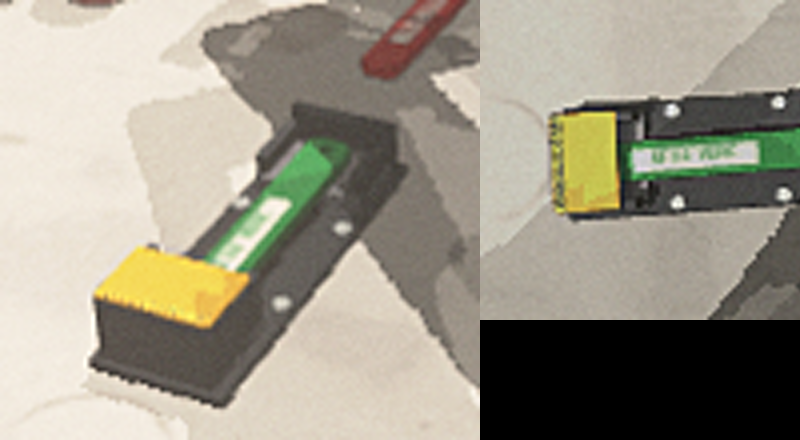

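The stick lies in the pocket under the lip, with its centre at about (-1.4, 0) mm in the cradle frame. The gripper is clear, so I'm handing in.

```bash
python3 -c "
from rig import bot
print(bot.hand_in())"
```

```text
the job is handed in; nothing more can be done
None
```

The green stick is in its cradle with one end under the yellow lip, measured about 1.4 mm off-centre sideways and near zero lengthwise; the gripper let go and backed clear, the red and blue sticks were never touched by any planned move, and the job is handed in (no verdict was returned).

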